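# Clear the cork mat and set the painted glass on it gently

### The arm

A 6-joint arm with a two-finger parallel gripper is mounted at the origin on the work surface. World frame = base frame: x ahead of the robot, y to its left, z up, the work surface at z = 0. Lengths are in m, angles in degrees, forces in N, time in s.
With the tool pointing down it reaches from about 0.3 to 0.875 m from the base axis. Payload 6.4 kg.
Tool frame: the origin (TCP) lies at the very end of the fingers, on their centre line; the grasp point (between the pads) lies 19 mm behind it (bot.grip_depth is the distance from the TCP to the grasp point, in m); x points along the fingers, y is the direction in which the jaws open and shut, and the axes are right-handed (so a half turn about x gives the same grasp; the last joint's range is limited). The gripper opens to 88 mm and grips with 3 to 60 N. Pads are 18 mm wide; open, the fingers measure 123 mm over their backs; the gripper's body (75 mm by 187 mm) begins 45 mm behind the grasp point.
Start: joints at [-77.768, 10.359, 92.074, -0, 77.567, -11.82], TCP at [0.234, -0.525, 0.239] pointing down, gripper open.
Joint ranges: [-171.53, 171.53], [-51.25, 118.39], [17.06, 147.69], [-65.23, 245.23], [0, 150.52], [-178.68, 178.68]. Speed limits (degrees/s): [147.25, 147.25, 172.46, 180, 180, 180].

### API

Orientations are given as a 3x3 rotation matrix whose columns are the frame's x, y, z axes.
In Python, from bench import bot gives the robot as it stands.
- The arm moves only by the shell command python3 -m crank 'ROWS' [FORCE]. ROWS is a JSON object of lists of equal length, an entry for each row: "delta_pos": the shift along the world's x, y, z in m, a list of three; "turn": the turn about the world's z in degrees; "fingers": the opening, from -1 (shut) to 1 (fully open), so that 0 is half open. In form: {"delta_pos": [[dx, dy, dz], ...], "turn": [turn, ...], "fingers": [fingers, ...]}. A call has exactly 10 rows; each row is the pose to reach, as a shift and turn from the pose commanded when the call began; what a row does not reach only later rows make up. A row lasts 1/12 s, in which the tool goes at most 41.7 mm and 7.16 degrees, less where a joint would pass 70% of its speed; a pose out of reach is approached as far as the arm can. A call with a gripper value outside its range is refused whole. The fingers move at their own pace and stop on an object; FORCE is the grip in N (left out, the last holds). Time passes only in rows, so rows that repeat a pose let the fingers close, or fill a call up. It gives the time, the measured TCP pose, the force and the opening at its end, in the units of the state.
- bot.get_obs(): the state, without advancing time (a new reading comes with each control period).
- bot.get_image(name): name is "side" or "top" or "wrist"; returns the picture (384x512x3 uint8, red, green, blue); there is no depth.
- bot.camera_params(name): a dict with "fx", "fy", "cx", "cy" (pixels), "rvec" (rotation vector, rad) and "tvec" (3), from world to camera coordinates, as OpenCV has them; the wrist camera has in their place "tool_from_camera" (4x4, takes a point from camera to tool coordinates, whose origin is the TCP and whose axes are the tool frame's). Camera axes: x right, y down, z forward; pixel columns grow to the right and rows downward; lengths in m; the calibration is good to about 2 mm. A picture is of the moment at which its call begins: read the wrist's pose just before it. camera_params takes no time and is no camera call.
- bot.job_done(): hands the job in, once; it reports no verdict.
The state is a dict: "time": time; "joint_pos": joint angles; "dq": joint speeds; "tau": joint torques, N m; "tool_pos": TCP position; "tcp_rot": TCP orientation; "ft_force": force on the tool from outside, world axes, zero at the start; "wrist_torque": the same for the moment, N m; "finger_gap": finger opening in m.
Only numpy, scipy, OpenCV 4.12 (cv2) and the standard library are available. Lean on these libraries where they do the work, as an engineer would, in place of code of your own. Each camera call takes 0.05 s, during which the arm holds its last target.

### The job

On the plywood drying board, a crumpled paper ball lies on the round cork mat: put it in the white bucket. Then stand the thin-walled candle glass that waits by itself on the table upright on that cork mat. The glass is fragile: grip it with no more than 15 N per finger, set it down without a bump (never over 20 N on the mat or board), keep it upright, and leave the two glasses already on the board where they are.

Things in the scene. Friction and masses are not known exactly. Their poses are not given: they have to be found in the camera images.
- glass: the glass to move: thin-walled blue globe-shaped candle glass, open at the top, standing by itself on the bare table to the left or right of the board. 72 mm tall; diameter 44 mm at the foot, 62 mm at the belly (36 mm above the foot), 48 mm outside at the rim; wall 3 mm; about 0.14 kg. Origin: centre of the foot's underside; z up. Grip lightly round the belly
- glass_a: bystander: an identical blue glass that already stands on the drying board; origin at the centre of its foot, z up
- glass_b: bystander: an identical blue glass that already stands on the drying board; origin at the centre of its foot, z up
- mat: round cork mat lying fixed on the plywood drying board, diameter 90 mm, 5 mm thick; origin at the centre of its underside, z up. It is one of three places in a row on the board, 115 mm apart, the other two being taken by the two bystander glasses
- mat_top (a point): centre of the top face of the cork mat (20 mm above the table)
- board: plywood drying board, fixed on the table, 160 mm (its x) by 360 mm (its y) by 15 mm thick; origin at the centre of its underside; the three places lie along its y axis at -115, 0 and 115 mm
- ball_center (a point): centre of the paper ball, 30 mm above the mat's top at the start
- bucket: white plastic bucket, round, open at the top, fixed on the table on the other side of the board, away from the glass; 110 mm tall, outer diameter 136 mm at the foot and 160 mm at the rim, wall 4 mm, bottom 5 mm; origin at the centre of its underside, z up
- jar_front: bystander: small closed paint jar, 52 mm in diameter and 55 mm tall, standing between the robot and the board; origin at the centre of its underside
- jar_right: bystander: another such paint jar, 52 mm in diameter and 55 mm tall, between the robot and the board; origin at the centre of its underside
- ball: the crumpled white paper ball (the debris), a stiff lump 60 mm across along its own x, y and z axes, about 15 g, lying on the cork mat at the start; origin 30 mm below its centre along its own z

How it is judged (in metres and radians):
On the way, in this order (a step that is already met when the one before it is completed fails the run):
1. the paper ball lies in the bucket, the fingers off it (horizontal distance between ball_center and bucket below 0.07 m and height (world z) of ball_center below 0.09 m and contact force between the fingers and ball below 0.2 N), for 0.2 s.
2. the glass stands upright on the cork mat, its axis within 20 mm of the mat's centre (horizontal distance between glass and mat_top below 0.02 m and z of glass in the frame of mat_top below 0.004 m and angle between glass's own z axis and vertical below 0.12 rad), for 0.2 s.
At the end, for the whole second after the job is handed in: The glass stands upright (within 7 degrees) and at rest on the cork mat, released, its axis within 20 mm of the mat's centre; the paper ball lies inside the bucket (all of step 2 and z of glass in the frame of mat_top above -0.004 m and linear speed of glass below 0.02 m/s and horizontal distance between ball_center and bucket below 0.07 m and height (world z) of ball_center below 0.09 m); the robot touches nothing.
It fails at once if the fingers press on the glass with more than 30 N in all, both fingers added together (15 N per finger in a plain grip; closing adds a short peak, so command about 10 N or less) (contact force between the fingers and glass above 30 N).
It fails at once if the glass is pressed or dropped on the mat or the board with more than 20 N (a fall from about 20 mm can do this, and so does pushing on after it stands: lower it slowly) (contact force between glass and mat above 20 N or contact force between glass and board above 20 N).
It fails at once if the glass is tipped more than 30 degrees from upright (angle between glass's own z axis and vertical above 0.52 rad).
It fails at once if one of the two glasses already on the board is shifted more than 15 mm or tipped more than 20 degrees (distance of any of glass_a, glass_b from where it was at the start of the episode above 0.015 m or angle between any of glass_a, glass_b's own z axis and vertical above 0.35 rad).
It also fails if it takes over 58 s, if anything falls off the work surface, if the arm or the gripper's body presses on something with over 40 N, if the wrist force passes 120 N, or if a joint passes its speed limit or range.

## Working session

There is one attempt and no reset: what is moved stays moved. The work goes in short steps, Python scripts to look and compute and a shell command to move; the robot and the scene stay as the last step left them, time stands still between calls to the robot, and variables do not carry over. Pictures are saved under pics/ and viewed, and the job is handed in when it is done.

```bash
ls; mkdir -p pics
python3 - <<'E'
from bench import bot
import cv2
o=bot.get_obs();print(o)
for n in("side","top"):
    cv2.imwrite(f"pics/{n}0.png",bot.get_image(n)[:,:,::-1]);print(bot.camera_params(n))
print(bot.camera_params("wrist"))
E
```

```text
pics
{'time': 0.0, 'joint_pos': array([-7.77675375e+01,  1.03994942e+01,  9.21298707e+01,  3.01003167e-04,
        7.75674597e+01, -1.18219362e+01]), 'dq': array([-0.00456303, -0.05777077, -0.0284656 , -0.03806467, -0.06398075,
        0.1037253 ]), 'tau': array([ 2.80974355e-04, -4.33866799e+01, -3.41849720e+01,  7.01410160e-02,
        3.84034531e-02, -1.09795019e-04]), 'tool_pos': array([ 0.23426043, -0.52454666,  0.23784874]), 'tcp_rot': array([[-3.53041323e-04,  4.07602485e-01, -9.13159400e-01],
       [ 1.65262688e-03, -9.13157972e-01, -4.07602486e-01],
       [-9.99998572e-01, -1.65301229e-03, -3.51232322e-04]]), 'ft_force': array([ 0.16915507,  0.64952473, -0.1083906 ]), 'wrist_torque': array([ 0.00322421,  0.03991021, -0.00780394]), 'finger_gap': 0.08829812528707885}
{'fx': 397.72190248066806, 'fy': 397.72190248066806, 'cx': 260.56752455934964, 'cy': 195.25811462987645, 'rvec': array([ 0.82927206, -2.68558166,  0.87949787]), 'tvec': array([0.41456115, 0.24574356, 0.98894187])}
{'fx': 459.5808521521799, 'fy': 459.5808521521799, 'cx': 254.37778701854404, 'cy': 190.60805792987819, 'rvec': array([ 2.23169567, -2.17149686,  0.06261789]), 'tvec': array([-0.01487233,  0.48006867,  1.37909719])}
{'fx': 344.84973267845646, 'fy': 344.84973267845646, 'cx': 255.99195118636626, 'cy': 188.3198283990138, 'tool_from_camera': array([[-2.66117010e-04, -2.99840135e-01,  9.53989425e-01,
        -1.46331664e-01],
       [ 9.99999662e-01,  6.62460516e-04,  4.87163860e-04,
        -5.46559768e-04],
       [-7.78051604e-04,  9.53989232e-01,  2.99839858e-01,
        -7.68803912e-02],
       [ 0.00000000e+00,  0.00000000e+00,  0.00000000e+00,
         1.00000000e+00]])}
```

View pics/side0.png

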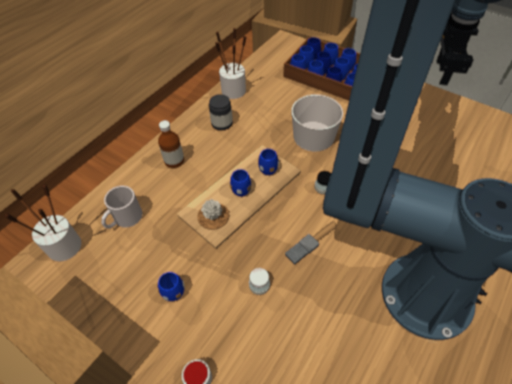

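View pics/top0.png

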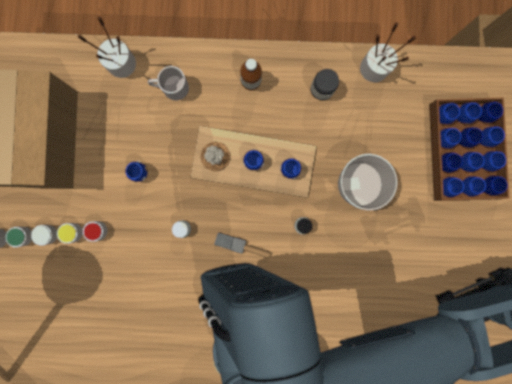

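The pictures show the ball and cork mat at (215,154) in the top view and (212,210) in the side view. The lone glass is at (137,172) top and (171,287) side, the bucket at (369,182) top and (317,122) side. Now I'll measure by mask and triangulate.

```bash
cat > h.py <<'E'
import numpy as np,cv2
from bench import bot
def cam(n,obs=None):
    p=bot.camera_params(n);K=np.array([[p['fx'],0,p['cx']],[0,p['fy'],p['cy']],[0,0,1]])
    if n=='wrist':
        T=np.eye(4);T[:3,:3]=obs['tcp_rot'];T[:3,3]=obs['tool_pos'];W=T@p['tool_from_camera']
        return K,W[:3,:3],W[:3,3]
    R=cv2.Rodrigues(p['rvec'])[0];return K,R.T,-R.T@p['tvec']
def ray(c,uv):
    K,R,o=c;d=R@np.linalg.inv(K)@np.array([uv[0],uv[1],1.]);return o,d/np.linalg.norm(d)
def plane(c,uv,z):
    o,d=ray(c,uv);return o+d*(z-o[2])/d[2]
def tri(a,b):
    A=np.zeros((3,3));v=np.zeros(3);
    for o,d in(a,b):
        P=np.eye(3)-np.outer(d,d);A+=P;v+=P@o
    x=np.linalg.solve(A,v);return x,[float(np.linalg.norm((np.eye(3)-np.outer(d,d))@(x-o))) for o,d in(a,b)]
def blobs(m,mn=30):
    n,l,s,c=cv2.connectedComponentsWithStats(m.astype(np.uint8));return [(c[i].round(1),s[i].tolist()) for i in range(1,n) if s[i,4]>=mn]
def hsv(im): return cv2.cvtColor(im,cv2.COLOR_RGB2HSV)
E
python3 - <<'E'
from h import *
np.set_printoptions(precision=4,suppress=True)
for n in('top','side'):
    im=cv2.imread(f'pics/{n}0.png')[:,:,::-1].copy();h=hsv(im)
    print(n,'blue');[print(b) for b in blobs((h[...,0]>105)&(h[...,0]<130)&(h[...,1]>140),60)]
    print('white');[print(b) for b in blobs((h[...,1]<75)&(h[...,2]>110),60)]
    r=(180,120,200,140) if n=='top' else (170,130,140,120)
    x,y,w,hh=r;cv2.imwrite(f'pics/{n}crop.png',cv2.resize(im[y:y+hh,x:x+w,::-1],None,fx=4,fy=4,interpolation=cv2.INTER_CUBIC))
E
```

```text
top blue
(array([470.2, 112.2]), [440, 102, 62, 21, 1021])
(array([471.9, 136.8]), [441, 127, 63, 20, 972])
(array([253.3, 159.7]), [245, 151, 18, 18, 254])
(array([473.3, 161.3]), [443, 152, 62, 20, 967])
(array([290.7, 168. ]), [282, 160, 18, 17, 252])
(array([135.7, 171.1]), [127, 163, 19, 17, 259])
(array([474.2, 185.7]), [444, 176, 63, 20, 956])
white
(array([112.9,  54.2]), [97, 38, 33, 38, 790])
(array([379. ,  60.4]), [360, 43, 38, 39, 925])
(array([250.5,  63.7]), [245, 58, 12, 12, 118])
(array([169.6,  80.9]), [148, 65, 38, 33, 456])
(array([213.4, 154.5]), [204, 146, 20, 19, 262])
(array([368.2, 182.5]), [338, 153, 60, 58, 2607])
(array([ 93.6, 230.4]), [82, 221, 22, 21, 140])
(array([179.8, 228.9]), [171, 220, 18, 18, 259])
(array([ 71.1, 232.7]), [58, 223, 20, 21, 91])
(array([ 41. , 234.8]), [30, 224, 23, 22, 384])
(array([ 15.8, 236.7]), [5, 226, 22, 22, 188])
(array([232.6, 244.5]), [214, 233, 31, 20, 218])
(array([269.9, 339.7]), [249, 307, 42, 69, 1696])
(array([468.2, 314.9]), [461, 311, 16, 8, 83])
side blue
(array([326.4,  60.5]), [291, 38, 67, 47, 1728])
(array(
[... 364 characters left out ...]
1, 94, 52, 57, 2126])
(array([377.6, 114.1]), [373, 109, 12, 10, 61])
(array([217.8, 120.5]), [211, 115, 14, 11, 113])
(array([164.1, 125.1]), [159, 120, 11, 11, 93])
(array([168.2, 157.2]), [162, 152, 13, 12, 115])
(array([319.6, 187.7]), [315, 180, 11, 14, 82])
(array([119.8, 205.9]), [102, 186, 33, 42, 634])
(array([421.4, 205.2]), [393, 192, 59, 26, 569])
(array([210.6, 208.4]), [201, 200, 20, 19, 261])
(array([ 52.2, 237. ]), [32, 215, 43, 46, 1170])
(array([308.3, 241.2]), [294, 234, 25, 14, 151])
(array([258.7, 280.7]), [249, 268, 21, 26, 449])
(array([390.2, 299.2]), [386, 295, 10, 9, 64])
(array([446.7, 331.8]), [442, 327, 11, 10, 79])
(array([205.3, 370.3]), [194, 359, 17, 25, 78])
```

```bash
ls pics
```

```text
side0.png
sidecrop.png
top0.png
topcrop.png
```

View pics/topcrop.png

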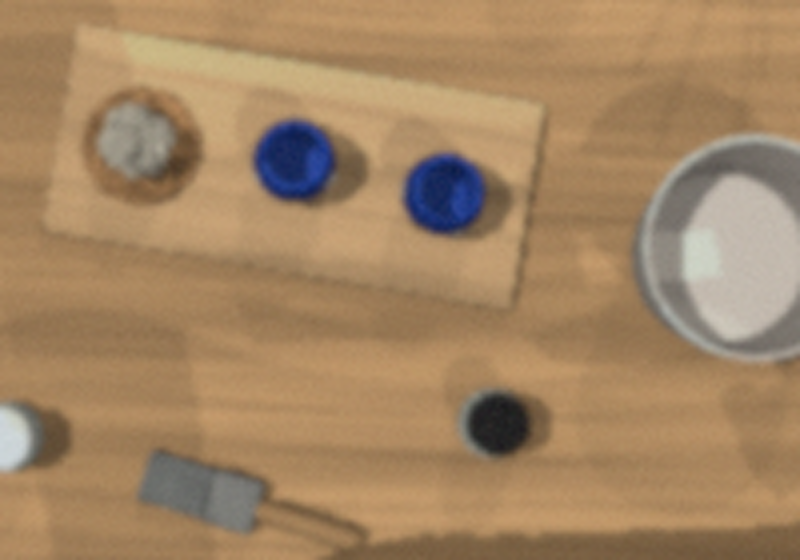

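View pics/sidecrop.png

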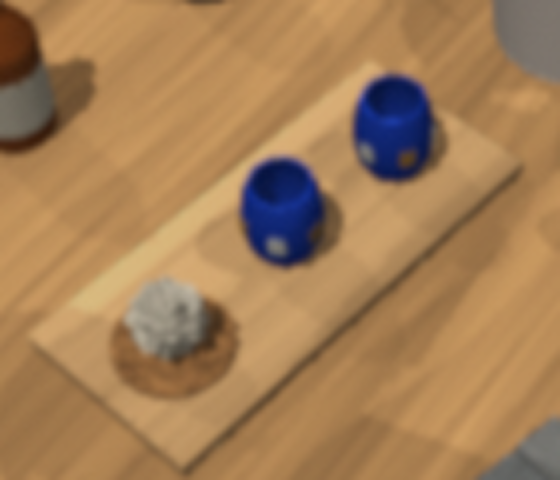

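The crops show the board's top-face corners clearly. The cork mat spans about (84–202, 87–205) in the top crop, and the bucket rim is a full ellipse.

Run:
```python
from h import *
np.set_printoptions(precision=4,suppress=True)
T=cam('top');S=cam('side')
f=lambda x,y,o:np.array([(x+.5)/4-.5+o[0],(y+.5)/4-.5+o[1]])
t=lambda x,y:f(x,y,(180,120)); s=lambda x,y:f(x,y,(170,130))
print('cams',T[2],S[2])
bt=[t(*p) for p in((78,27),(545,103),(515,306),(45,231))]
bp=[plane(T,p,.015) for p in bt];c=sum(bp)/4
print('board',bp,c)
for i in range(4):print(np.linalg.norm(bp[i]-bp[(i+1)%4]))
d=(bp[0]+bp[3]-bp[1]-bp[2])[:2];d/=np.linalg.norm(d);print('ydir',d,np.degrees(np.arctan2(d[1],d[0])),'places',[c[:2]+d*k for k in(.115,0,-.115)])
bs=[s(*p) for p in((32,337),(375,65),(522,168),(187,470))]
for a,b in zip(bt,[bs[0],bs[1],bs[2],bs[3]]):print('corner tri',tri(ray(T,a),ray(S,b)))
mt=t(143,146);print('mat top',plane(T,mt,.02),plane(S,s(175,345),.02),tri(ray(T,mt),ray(S,s(175,345))))
bb=lambda x,y,w,h:(x+(w-1)/2,y+(h-1)/2)
for n,a,b in(('glass',(127,163,19,17),(159,273,24,27)),('ga',(245,151,18,18),(231,171,19,25)),('gb',(282,160,18,17),(259,150,18,24)),('ball',(204,146,20,19),(201,200,20,19)),('bucket',(338,153,60,58),(291,94,52,57))):
    print(n,tri(ray(T,bb(*a)),ray(S,bb(*b))),plane(T,bb(*a),.036))
print('bucket rim',plane(T,(368.5,182),.11),'jarR',plane(T,t(497,424),.055),'jarF',plane(T,(179.8,228.9),.055))
im=cv2.imread('pics/top0.png')
cv2.imwrite('pics/crop2.png',cv2.resize(im[140:240,100:220],None,fx=5,fy=5,interpolation=cv2.INTER_CUBIC))
```

```text
cams [0.4139 0.0102 1.4004] [0.1113 0.5503 0.946 ]
board [array([0.6706, 0.1712, 0.015 ]), array([ 0.6227, -0.1846,  0.015 ]), array([ 0.468 , -0.1652,  0.015 ]), array([0.5148, 0.191 , 0.015 ])] [0.569  0.0031 0.015 ]
0.3590433537812011
0.15599128291490724
0.35920800967541927
0.15701383490363202
ydir [0.1319 0.9913] 82.4224543910713 places [array([0.5842, 0.1171]), array([0.569 , 0.0031]), array([ 0.5539, -0.1109])]
corner tri (array([0.6716, 0.1718, 0.0082]), [0.00032036749307400454, 0.000320367493074054])
corner tri (array([ 0.6233, -0.1874,  0.0015]), [0.001727301127839455, 0.001727301127839489])
corner tri (array([ 0.4691, -0.1677, -0.0063]), [0.0003193475361271985, 0.00031934753612723965])
corner tri (array([0.5155, 0.1923, 0.0037]), [0.0001823505709021664, 0.00018235057090209734])
mat top [0.5807 0.1187 0.02  ] [0.5768 0.1253 0.02  ] (array([0.5824, 0.1198, 0.0085]), [0.0003119305046440062, 0.00031193050464426846])
glass (array([0.5279, 0.3519, 0.0348]), [4.810646128950845e-05, 4.810646128957959e-05]) [0.5277 0.3516 0.036 ]
ga (array([0.5714, 0.0039, 0.0445]), [0.0005515542087914035, 0.0005515542087914194]) [0.5719 0.0036 0.036 ]
gb (array([ 0.5491, -0.1058,  0.0487]), [0.0009374055181388591, 0.0009374055181387935]) [ 0.5496 -0.1074  0.036 ]
ball (array([0.5822, 0.1234, 0.047 ]), [0.0019467897030387372, 0.0019467897030388062]) [0.582  0.1232 0.036 ]
bucket (array([ 0.5141, -0.3354,  0.0479]), [0.000734466760590857, 0.0007344667605911265]) [ 0.5156 -0.3381  0.036 ]
bucket rim [ 0.5088 -0.322   0.11  ] jarR [ 0.3798 -0.1488  0.055 ] jarF [0.3605 0.2129 0.055 ]
```

Board dimensions come out right (359×156.5 mm). The glass is at (0.528, 0.352), mat ≈ (0.582, 0.118), bucket ≈ (0.509, −0.322), ball ≈ (0.582, 0.123, ~0.05). Next I move toward the ball with the jaws along the board's x axis (turn +58°).

```bash
python3 -m crank '{"delta_pos":[[0.02,0.036,0],[0.04,0.072,0],[0.06,0.108,0],[0.08,0.144,0],[0.1,0.18,0],[0.12,0.216,0],[0.14,0.252,0],[0.16,0.288,0],[0.175,0.324,0],[0.175,0.324,0]],"turn":[6,12,18,24,30,36,42,48,54,58],"fingers":[1,1,1,1,1,1,1,1,1,1]}' 8
```

```text
time: 0.93
tool_pos: [0.411, -0.195, 0.2384]
tcp_rot: [[0.0, 0.992, -0.127], [0.003, -0.127, -0.992], [-1.0, 0.0, -0.003]]
ft_force: [-0.1, -0.0, 0.5]
finger_gap: 0.088
```

```bash
python3 -m crank '{"delta_pos":[[0.018,0.034,0],[0.036,0.068,-0.01],[0.054,0.102,-0.02],[0.072,0.136,-0.03],[0.09,0.17,-0.04],[0.108,0.204,-0.05],[0.126,0.238,-0.06],[0.144,0.272,-0.07],[0.162,0.305,-0.08],[0.171,0.315,-0.08]],"turn":[0,0,0,0,0,0,0,0,0,0],"fingers":[1,1,1,1,1,1,1,1,1,1]}'
python3 - <<'E'
from h import *
o=bot.get_obs();im=bot.get_image('wrist');cv2.imwrite('pics/w1.png',im[:,:,::-1])
import pickle;pickle.dump((o,bot.camera_params('wrist')),open('w1.pkl','wb'));print(o['tool_pos'],o['dq'])
E
```

```text
time: 1.77
tool_pos: [0.5798, 0.1183, 0.1559]
tcp_rot: [[-0.004, 0.991, -0.135], [0.001, -0.135, -0.991], [-1.0, -0.004, -0.001]]
ft_force: [-0.0, -0.6, 0.2]
finger_gap: 0.0883
[0.57978613 0.11830172 0.15590603] [  9.2611686   13.3574967  -18.76935966  -1.90097961   5.98424271
   8.60017312]
```

View pics/w1.png

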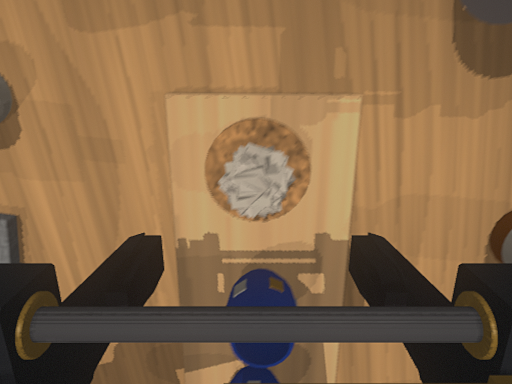

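The wrist view shows the ball at about (257,180) and the mat ellipse at about x 205–311, y 117–222. The arm was still settling, so I'll retake the picture and triangulate against the top camera.

Run:
```python
from h import *
np.set_printoptions(precision=4,suppress=True)
bot.get_image('wrist');bot.get_image('wrist');o=bot.get_obs();im=bot.get_image('wrist');cv2.imwrite('pics/w2.png',im[:,:,::-1])
print(o['time'],o['tool_pos'],abs(o['dq']).max())
W=cam('wrist',o);T=cam('top');S=cam('side')
h=hsv(im);roi=np.zeros(h.shape[:2],bool);roi[60:240,170:345]=1
bl=max(blobs((h[...,1]<70)&(h[...,2]>100)&roi,60),key=lambda b:b[1][4]);print(bl)
x,y,w,hh,_=bl[1];u=(x+(w-1)/2,y+(hh-1)/2)
print('ball w/top',tri(ray(W,u),ray(T,(213.5,155))),'w/side',tri(ray(W,u),ray(S,(210.5,209))),'z.05',plane(W,u,.05))
cork=(((h[...,0]<16)&(h[...,1]>110)&(h[...,2]<190))|((h[...,1]<70)&(h[...,2]>100)))&roi
m=cv2.morphologyEx(cork.astype(np.uint8)*255,cv2.MORPH_OPEN,np.ones((5,5)));m=cv2.morphologyEx(m,cv2.MORPH_CLOSE,np.ones((9,9)))
cs=cv2.findContours(m,0,1)[0];c=max(cs,key=cv2.contourArea);hl=cv2.convexHull(c);e=cv2.fitEllipse(hl);print('mat ell',e,cv2.boundingRect(c),plane(W,e[0],.02))
print('mat tri w/top', tri(ray(W,e[0]),ray(T,(215.4,156.1))),'w/side',tri(ray(W,e[0]),ray(S,(213.4,215.9))))
v=im.copy();cv2.ellipse(v,e,(255,0,0),1);cv2.drawContours(v,[c],-1,(0,255,0),1);cv2.imwrite('pics/w2e.png',v[40:260,150:370,::-1].repeat(2,0).repeat(2,1))
```

```text
1.9167 [0.58   0.1147 0.1578] 2.2288468755029665
(array([253.8, 176.6]), [216, 139, 76, 75, 3891])
ball w/top (array([0.5791, 0.1224, 0.0509]), [0.0011073034590779525, 0.001107303459078001]) w/side (array([0.5791, 0.1262, 0.0555]), [0.002122298334614165, 0.002122298334614205]) z.05 [0.5781 0.1226 0.05  ]
mat ell ((254.97406005859375, 165.89012145996094), (103.21691131591797, 105.77167510986328), 86.67232513427734) (203, 115, 105, 103) [0.5791 0.1231 0.02  ]
mat tri w/top (array([0.5803, 0.1201, 0.0109]), [0.0017152805861105412, 0.001715280586110578]) w/side (array([0.5792, 0.1224, 0.0149]), [0.000554878678076806, 0.0005548786780766386])
```

View pics/w2e.png

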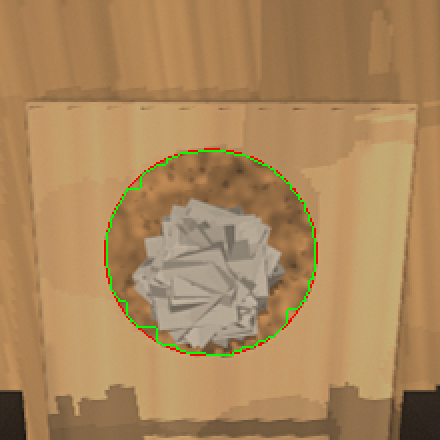

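The measurements agree: mat (0.580, 0.121), ball (0.579, 0.1225, 0.051). Descend on the ball.

```bash
python3 -m crank '{"delta_pos":[[0,0.008,-0.01],[-0.001,0.008,-0.03],[-0.001,0.008,-0.05],[-0.001,0.008,-0.07],[-0.001,0.008,-0.085],[-0.001,0.008,-0.1],[-0.001,0.008,-0.113],[-0.001,0.008,-0.122],[-0.001,0.008,-0.128],[-0.001,0.008,-0.128]],"turn":[0,0,0,0,0,0,0,0,0,0],"fingers":[1,1,1,1,1,1,1,1,1,1]}' 8
python3 -m crank '{"delta_pos":[[0,0,0],[0,0,0],[0,0,0],[0,0,0],[0,0,0],[0,0,0],[0,0,0],[0,0,0],[0,0,0],[0,0,0]],"turn":[0,0,0,0,0,0,0,0,0,0],"fingers":[-1,-1,-1,-1,-1,-1,-1,-1,-1,-1]}' 8
```

```text
time: 2.8
tool_pos: [0.5784, 0.1216, 0.0295]
tcp_rot: [[-0.002, 0.99, -0.139], [0.0, -0.139, -0.99], [-1.0, -0.002, 0.0]]
ft_force: [-0.1, 0.6, 0.5]
finger_gap: 0.0885
time: 3.63
tool_pos: [0.5801, 0.122, 0.0315]
tcp_rot: [[0.001, 0.99, -0.138], [0.0, -0.138, -0.99], [-1.0, 0.001, -0.0]]
ft_force: [0.2, 0.6, 6.1]
finger_gap: 0.0659
```

```bash
python3 -m crank '{"delta_pos":[[0,0,0],[0,0,0],[0,0,0.003],[0,0,0.01],[0,0,0.02],[0,0,0.035],[0,0,0.05],[0,0,0.07],[0,0,0.09],[0,0,0.11]],"turn":[0,0,0,0,0,0,0,0,0,0],"fingers":[-1,-1,-1,-1,-1,-1,-1,-1,-1,-1]}' 10
python3 - <<'E'
from h import *
print(bot.get_obs()['finger_gap'])
cv2.imwrite('pics/w3.png',bot.get_image('wrist')[:,:,::-1])
E
```

```text
time: 4.47
tool_pos: [0.5792, 0.122, 0.1423]
tcp_rot: [[0.0, 0.99, -0.138], [0.0, -0.138, -0.99], [-1.0, 0.0, -0.0]]
ft_force: [0.3, 0.4, -0.5]
finger_gap: 0.0658
0.06583856223738033
```

View pics/w3.png

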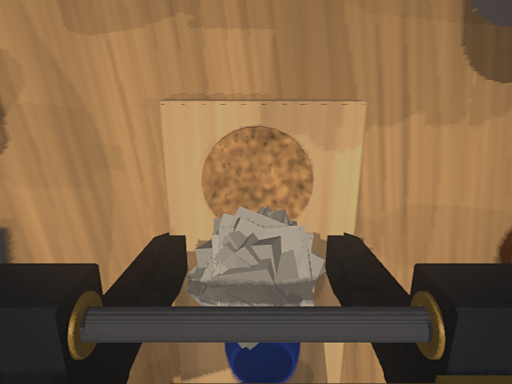

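The ball is held (gap 66 mm) and the mat is clear. I'll measure the bare mat from this view, then carry the ball to the bucket.

```bash
python3 - <<'E'
from h import *
np.set_printoptions(precision=4,suppress=True)
o=bot.get_obs();im=bot.get_image('wrist');print(o['tool_pos'],abs(o['dq']).max());W=cam('wrist',o);h=hsv(im)
# bucket from wrist not seen; mat ellipse upper arc from mask
cork=((h[...,0]<16)&(h[...,1]>110)&(h[...,2]<200));cork[:110]=0;cork[205:]=0;cork[:,:185]=0;cork[:,330:]=0
m=cv2.morphologyEx(cork.astype(np.uint8)*255,cv2.MORPH_OPEN,np.ones((5,5)));m=cv2.morphologyEx(m,cv2.MORPH_CLOSE,np.ones((9,9)))
c=max(cv2.findContours(m,0,1)[0],key=cv2.contourArea)[:,0];p=cv2.convexHull(c)[:,0];p=p[p[:,1]<200]
P=np.array([plane(W,q,.02)[:2] for q in p]);A=np.c_[2*P,np.ones(len(P))];s=np.linalg.lstsq(A,(P**2).sum(1),rcond=None)[0]
print('mat circle',s[:2],'R',np.sqrt(s[2]+s[0]**2+s[1]**2),len(P))
E
python3 -m crank '{"delta_pos":[[0,-0.015,0.02],[-0.005,-0.05,0.025],[-0.01,-0.09,0.025],[-0.017,-0.13,0.025],[-0.023,-0.17,0.025],[-0.03,-0.21,0.025],[-0.036,-0.25,0.025],[-0.042,-0.29,0.025],[-0.05,-0.33,0.025],[-0.056,-0.37,0.025]],"turn":[0,0,0,0,0,0,0,0,0,0],"fingers":[-1,-1,-1,-1,-1,-1,-1,-1,-1,-1]}' 10
python3 -m crank '{"delta_pos":[[-0.006,-0.03,0],[-0.01,-0.055,0],[-0.014,-0.07,0],[-0.014,-0.074,0],[-0.014,-0.074,0],[-0.014,-0.074,0],[-0.014,-0.074,0],[-0.014,-0.074,0],[-0.014,-0.074,0],[-0.014,-0.074,0]],"turn":[0,0,0,0,0,0,0,0,0,0],"fingers":[-1,-1,-1,-1,-1,-1,-1,-1,-1,-1]}' 10
python3 - <<'E'
from h import *
for n in('top','wrist'): cv2.imwrite(f'pics/{n}4.png',bot.get_image(n)[:,:,::-1])
a=cv2.imread('pics/top4.png')
E
```

```text
[0.5818 0.1221 0.1469] 5.5518770191059135
mat circle [0.5797 0.1218] R 0.04448557887525429 25
time: 5.4
tool_pos: [0.522, -0.2496, 0.165]
tcp_rot: [[-0.001, 0.99, -0.138], [0.001, -0.138, -0.99], [-1.0, -0.001, -0.001]]
ft_force: [0.7, 0.9, -0.6]
finger_gap: 0.0657
time: 6.23
tool_pos: [0.5097, -0.3212, 0.1658]
tcp_rot: [[0.0, 0.991, -0.137], [-0.0, -0.137, -0.991], [-1.0, 0.0, -0.0]]
ft_force: [-0.0, -0.3, 0.3]
finger_gap: 0.0654
```

View pics/wrist4.png

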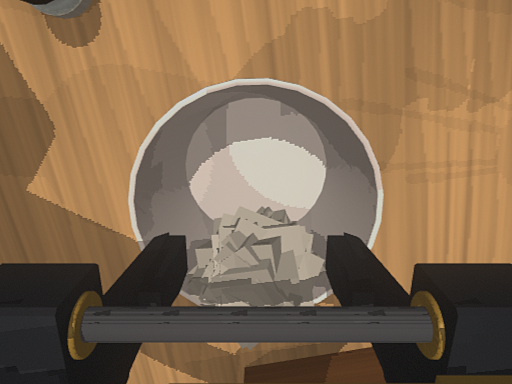

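View pics/top4.png

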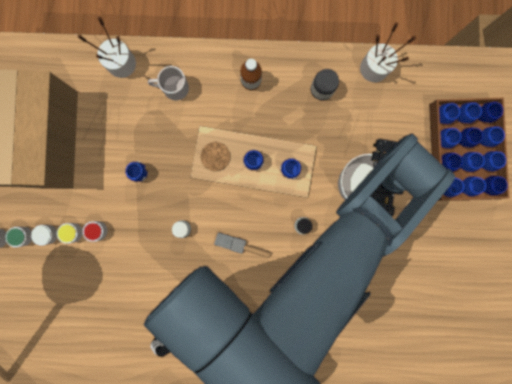

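The ball hangs over the bucket. In the wrist view the rim's outer edge passes about (131,200), (258,80) and (382,200). I check the centre, then lower.

Run:
```python
from h import *
np.set_printoptions(precision=4,suppress=True)
o=bot.get_obs();W=cam('wrist',o);T=cam('top')
P=np.array([plane(W,q,.11)[:2] for q in((131,200),(152,140),(195,98),(258,79),(320,98),(362,140),(382,200))]);A=np.c_[2*P,np.ones(len(P))];s=np.linalg.lstsq(A,(P**2).sum(1),rcond=None)[0]
print('bucket',s[:2],np.sqrt(s[2]+s[0]**2+s[1]**2),o['tool_pos'])
im=cv2.imread('pics/top4.png')[:,:,::-1].copy();h=hsv(im);m=((h[...,1]>115)|(h[...,2]<150))[135:177,195:235]
print(np.median(h[150:162,210:222],axis=(0,1)),np.median(h[175:180,205:230],axis=(0,1)))
```

```text
bucket [ 0.5091 -0.3226] 0.07770084725660599 [ 0.5096 -0.3216  0.1658]
[ 15. 126. 155.] [ 17. 102. 206.]
```

```bash
python3 -m crank '{"delta_pos":[[0,0,-0.015],[0,0,-0.035],[0,0,-0.055],[0,0,-0.07],[0,0,-0.08],[0,0,-0.08],[0,0,-0.08],[0,0,-0.08],[0,0,-0.08],[0,0,-0.08]],"turn":[0,0,0,0,0,0,0,0,0,0],"fingers":[-1,-1,-1,-1,-1,-1,0.8,0.8,0.8,0.8]}' 10
python3 -m crank '{"delta_pos":[[0,0,0],[0,0,0],[0,0,0],[0,0,0],[0,0,0.02],[0,0,0.045],[0,0,0.07],[0,0,0.09],[0,0,0.1],[0,0,0.1]],"turn":[0,0,0,0,0,0,0,0,0,0],"fingers":[0.8,0.8,0.8,0.8,0.8,0.8,0.8,0.8,1,1]}' 10
python3 - <<'E'
from h import *
for n in('wrist',): cv2.imwrite(f'pics/{n}5.png',bot.get_image(n)[:,:,::-1])
E
```

```text
time: 7.17
tool_pos: [0.51, -0.3227, 0.087]
tcp_rot: [[0.002, 0.99, -0.138], [-0.001, -0.138, -0.99], [-1.0, 0.002, 0.001]]
ft_force: [-0.7, -0.2, 0.4]
finger_gap: 0.0792
time: 8.0
tool_pos: [0.5106, -0.3232, 0.1885]
tcp_rot: [[0.004, 0.99, -0.138], [-0.003, -0.138, -0.99], [-1.0, 0.004, 0.003]]
ft_force: [0.6, 0.2, -0.0]
finger_gap: 0.088
```

View pics/wrist5.png

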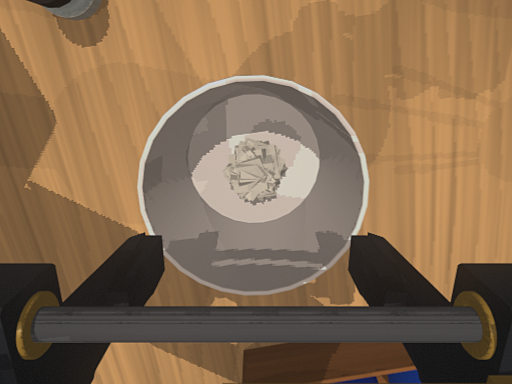

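The ball lies in the bucket at (257,171) in the wrist view. On to the glass.

```bash
python3 -m crank '{"delta_pos":[[0,0.03,0],[0.001,0.07,0],[0.002,0.11,0],[0.003,0.15,0],[0.005,0.19,0],[0.006,0.23,0],[0.007,0.27,0],[0.008,0.31,0],[0.009,0.35,0],[0.01,0.39,0]],"turn":[0,0,0,0,0,0,0,0,0,0],"fingers":[1,1,1,1,1,1,1,1,1,1]}' 8
python3 -m crank '{"delta_pos":[[0.001,0.04,0],[0.002,0.08,0],[0.003,0.12,0],[0.004,0.16,0],[0.005,0.2,0],[0.006,0.235,-0.01],[0.007,0.265,-0.02],[0.008,0.283,-0.03],[0.008,0.283,-0.03],[0.008,0.283,-0.03]],"turn":[0,0,0,0,0,0,0,0,0,0],"fingers":[1,1,1,1,1,1,1,1,1,1]}' 8
cat > g.py <<'E'
from h import *
import sys
np.set_printoptions(precision=4,suppress=True)
bot.get_image('wrist');o=bot.get_obs();im=bot.get_image('wrist');cv2.imwrite(f'pics/{sys.argv[1]}.png',im[:,:,::-1])
print(o['tool_pos'],abs(o['dq']).max(),o['tcp_rot'][:,1]);W=cam('wrist',o);T=cam('top');S=cam('side')
h=hsv(im);B=blobs((h[...,0]>105)&(h[...,0]<130)&(h[...,1]>140),300);print(B)
E
python3 g.py w6
```

```text
time: 8.88
tool_pos: [0.5179, 0.0699, 0.1837]
tcp_rot: [[-0.003, 0.99, -0.139], [0.0, -0.139, -0.99], [-1.0, -0.003, 0.0]]
ft_force: [0.8, -0.0, -0.6]
finger_gap: 0.0879
time: 9.72
tool_pos: [0.5255, 0.3509, 0.1526]
tcp_rot: [[-0.005, 0.991, -0.136], [-0.002, -0.136, -0.991], [-1.0, -0.004, 0.003]]
ft_force: [-0.6, -1.3, 0.3]
finger_gap: 0.088
[0.5263 0.3503 0.1538] 1.6472331478821869 [ 0.9905 -0.1375 -0.0028]
[(array([255.5, 181.3]), [217, 141, 76, 86, 4174])]
```

View pics/w6.png

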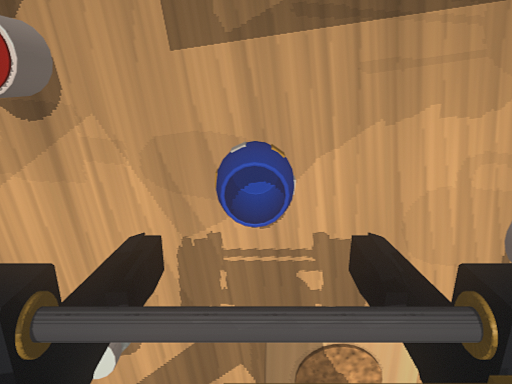

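The glass shows at (255,184), upright, with its rim circle centred about (257,193). Triangulating the height and centre now.

Run:
```python
from h import *
np.set_printoptions(precision=4,suppress=True)
o=bot.get_obs();W=cam('wrist',o);T=cam('top');S=cam('side')
im=cv2.imread('pics/w6.png');cv2.imwrite('pics/w6c.png',cv2.resize(im[130:240,200:310],None,fx=5,fy=5,interpolation=cv2.INTER_CUBIC))
u=(254.5,183.5)
print(tri(ray(W,u),ray(T,(136,171))),tri(ray(W,u),ray(S,(170.5,286))),plane(W,u,.036))
r=(256.5,193.5);print('rim',plane(W,r,.072),o['tool_pos'])
```

```text
(array([0.526 , 0.3502, 0.0427]), [0.0012031090406364458, 0.0012031090406364408]) (array([0.5246, 0.3521, 0.0429]), [0.001556290109622424, 0.001556290109622492]) [0.5245 0.3485 0.036 ]
rim [0.5266 0.3517 0.072 ] [0.527  0.3499 0.1547]
```

View pics/w6c.png

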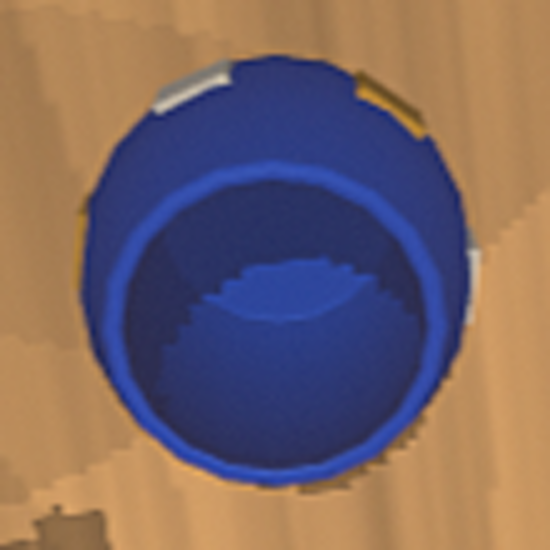

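Glass axis at (0.526, 0.351). Descend to TCP z ≈ 0.017 and pre-close to about 68 mm.

```bash
python3 -m crank '{"delta_pos":[[-0.001,0,-0.015],[-0.001,0,-0.035],[-0.001,0,-0.055],[-0.001,0,-0.075],[-0.001,0,-0.095],[-0.001,0,-0.11],[-0.001,0,-0.122],[-0.001,0,-0.132],[-0.001,0,-0.139],[-0.001,0,-0.139]],"turn":[0,0,0,0,0,0,0,0,0,0],"fingers":[1,1,1,1,1,1,1,1,1,1]}' 7
python3 -m crank '{"delta_pos":[[0,0,0],[0,0,0],[0,0,0],[0,0,0],[0,0,0],[0,0,0],[0,0,0],[0,0,0],[0,0,0],[0,0,0]],"turn":[0,0,0,0,0,0,0,0,0,0],"fingers":[0.9,0.8,0.7,0.65,0.6,0.57,0.54,0.54,0.54,0.54]}' 7
python3 g.py w7
```

```text
time: 10.65
tool_pos: [0.5259, 0.3501, 0.0155]
tcp_rot: [[-0.002, 0.99, -0.139], [-0.001, -0.139, -0.99], [-1.0, -0.002, 0.001]]
ft_force: [-0.7, -0.5, 0.3]
finger_gap: 0.0883
time: 11.48
tool_pos: [0.5263, 0.3509, 0.0167]
tcp_rot: [[-0.0, 0.99, -0.138], [-0.0, -0.138, -0.99], [-1.0, -0.0, 0.0]]
ft_force: [-0.1, -0.9, 0.4]
finger_gap: 0.0678
[0.5263 0.3509 0.0167] 0.11842863257694669 [ 0.9904 -0.1382 -0.0001]
[(array([251.8, 262.4]), [173, 197, 159, 110, 12754]), (array([251.5, 360.7]), [179, 343, 145, 40, 4844])]
```

View pics/w7.png

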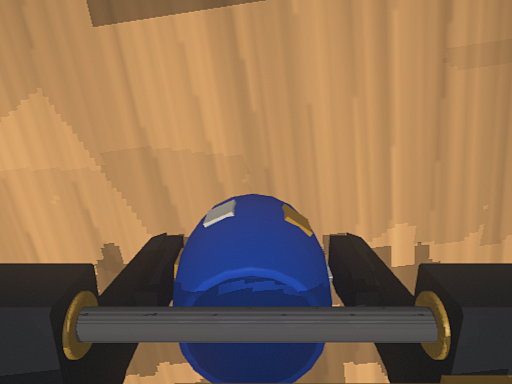

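The glass sits about 4 px (≈1.7 mm) toward the left finger. I shift −1.5 mm along the jaws and close gently at 7 N.

```bash
python3 -m crank '{"delta_pos":[[-0.0015,0,0],[-0.0015,0,0],[-0.0015,0,0],[-0.0015,0,0],[-0.0015,0,0],[-0.0015,0,0],[-0.0015,0,0],[-0.0015,0,0],[-0.0015,0,0],[-0.0015,0,0]],"turn":[0,0,0,0,0,0,0,0,0,0],"fingers":[0.54,0.54,0.52,0.5,0.48,0.46,0.44,0.42,0.4,0.38]}' 7
python3 -m crank '{"delta_pos":[[0,0,0],[0,0,0],[0,0,0],[0,0,0],[0,0,0],[0,0,0],[0,0,0],[0,0,0],[0,0,0],[0,0,0]],"turn":[0,0,0,0,0,0,0,0,0,0],"fingers":[0.36,0.34,0.32,0.3,0.25,0.2,0.1,0,-0.2,-0.4]}' 8
```

```text
time: 12.42
tool_pos: [0.5249, 0.3509, 0.0167]
tcp_rot: [[-0.0, 0.99, -0.138], [-0.0, -0.138, -0.99], [-1.0, -0.0, 0.0]]
ft_force: [0.4, -0.4, 0.1]
finger_gap: 0.0617
time: 13.25
tool_pos: [0.5249, 0.3509, 0.0167]
tcp_rot: [[-0.0, 0.99, -0.138], [0.0, -0.138, -0.99], [-1.0, -0.0, -0.0]]
ft_force: [0.4, 0.1, 0.8]
finger_gap: 0.0619
```

```bash
python3 -m crank '{"delta_pos":[[0,0,0],[0,0,0.001],[0,0,0.003],[0,0,0.006],[0,0,0.01],[0,0,0.015],[0,0,0.02],[0,0,0.025],[0,0,0.03],[0,0,0.03]],"turn":[0,0,0,0,0,0,0,0,0,0],"fingers":[-1,-1,-1,-1,-1,-1,-1,-1,-1,-1]}' 8
python3 g.py w8
python3 - <<'E'
from h import *
cv2.imwrite('pics/s8.png',cv2.resize(bot.get_image('side')[200:350,100:300,::-1],None,fx=4,fy=4))
E
```

```text
time: 14.08
tool_pos: [0.5258, 0.3513, 0.0484]
tcp_rot: [[0.002, 0.99, -0.138], [0.001, -0.138, -0.99], [-1.0, 0.002, -0.001]]
ft_force: [0.2, 0.3, -1.9]
finger_gap: 0.0617
[0.5255 0.3512 0.0478] 0.8432547646787879 [ 0.9904 -0.1383  0.0015]
[(array([255.7, 262.2]), [176, 199, 161, 107, 12849]), (array([255.9, 360.7]), [184, 343, 145, 40, 4798])]
```

View pics/w8.png

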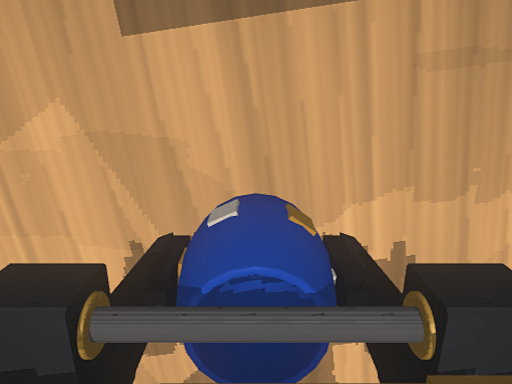

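View pics/s8.png

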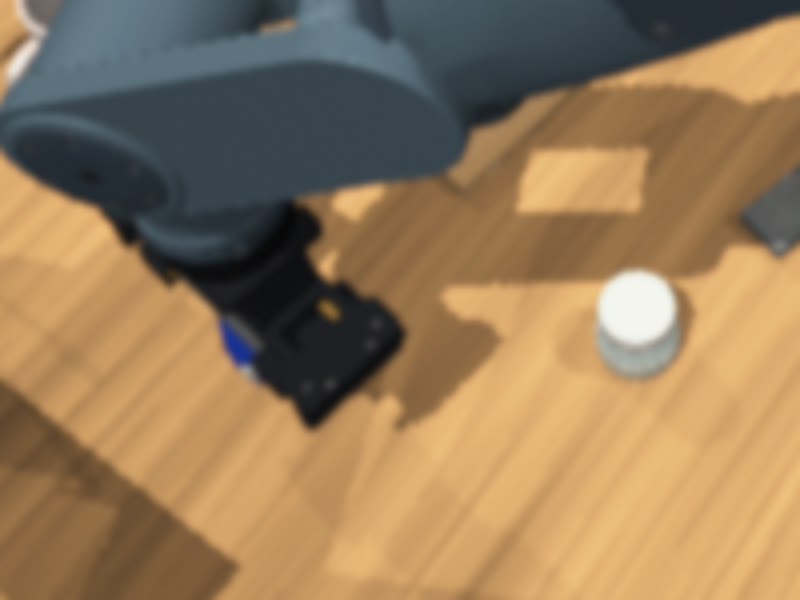

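Glass is lifted, with no slip and a wrist load of about −1.9 N. I carry it smoothly to above the mat (0.580, 0.121), with the foot about 70 mm up.

```bash
python3 -m crank '{"delta_pos":[[0,-0.002,0.008],[0.002,-0.008,0.018],[0.005,-0.02,0.028],[0.01,-0.036,0.036],[0.015,-0.056,0.04],[0.02,-0.078,0.04],[0.025,-0.1,0.04],[0.03,-0.122,0.04],[0.035,-0.144,0.04],[0.04,-0.166,0.04]],"turn":[0,0,0,0,0,0,0,0,0,0],"fingers":[-1,-1,-1,-1,-1,-1,-1,-1,-1,-1]}' 8
python3 -m crank '{"delta_pos":[[0.005,-0.018,0],[0.008,-0.034,0],[0.011,-0.046,0],[0.0135,-0.054,0],[0.015,-0.06,0],[0.0155,-0.063,0],[0.0155,-0.064,0],[0.0155,-0.064,0],[0.0155,-0.064,0],[0.0155,-0.064,0]],"turn":[0,0,0,0,0,0,0,0,0,0],"fingers":[-1,-1,-1,-1,-1,-1,-1,-1,-1,-1]}' 8
python3 g.py w9
python3 - <<'E'
from h import *
cv2.imwrite('pics/s9.png',bot.get_image('side')[:,:,::-1]);cv2.imwrite('pics/t9.png',bot.get_image('top')[:,:,::-1])
E
```

```text
time: 15.07
tool_pos: [0.5657, 0.1828, 0.0881]
tcp_rot: [[0.002, 0.99, -0.139], [-0.0, -0.139, -0.99], [-1.0, 0.002, -0.0]]
ft_force: [0.1, -0.7, -2.1]
finger_gap: 0.0616
time: 15.9
tool_pos: [0.5801, 0.1216, 0.0866]
tcp_rot: [[-0.0, 0.991, -0.137], [0.0, -0.137, -0.991], [-1.0, -0.0, -0.0]]
ft_force: [0.5, 0.4, -1.6]
finger_gap: 0.0616
[0.5802 0.1215 0.0866] 0.17566031251880232 [ 0.9905 -0.1373 -0.0002]
[(array([256.1, 262.4]), [176, 199, 161, 107, 12785]), (array([256.2, 360.8]), [184, 343, 145, 40, 4835])]
```

View pics/w9.png

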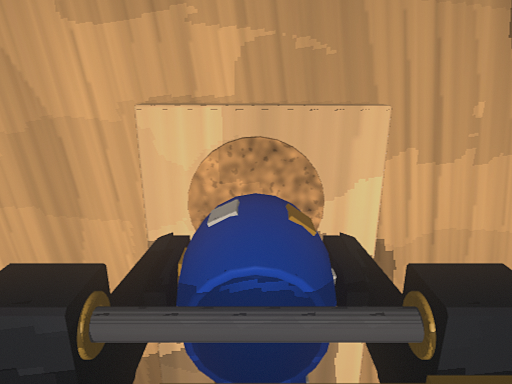

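View pics/s9.png

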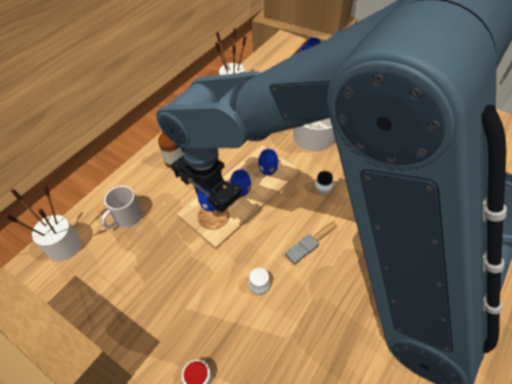

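The mat's visible arc is at left (189,195), top (256,137) and right (324,195), centred under the glass. I check its centre and height numerically.

Run:
```python
from h import *
np.set_printoptions(precision=4,suppress=True)
o=bot.get_obs();W=cam('wrist',o)
im=cv2.imread('pics/w9.png')[:,:,::-1].copy()
for z in(.015,.02,.025):
    P=np.array([plane(W,q,z)[:2] for q in((189,195),(201,166),(225,144),(256,137),(290,145),(313,167),(324,195))]);A=np.c_[2*P,np.ones(len(P))];s=np.linalg.lstsq(A,(P**2).sum(1),rcond=None)[0]
    print(z,'mat',s[:2],np.sqrt(s[2]+s[0]**2+s[1]**2))
# height by two wrist places: mat top edge/left/right extents -> scale
t=cv2.imread('pics/t9.png');cv2.imwrite('pics/t9c.png',cv2.resize(t[120:210,170:330],None,fx=5,fy=5))
```

```text
0.015 mat [0.5794 0.1193] 0.0452724591962561
0.02 mat [0.5797 0.1211] 0.04423401587651282
0.025 mat [0.5799 0.1229] 0.04319557255677174
```

The mat centre is confirmed at (0.580, 0.121), with top height ≈ 17–20 mm (from its 45 mm radius). Contact is expected at TCP z ≈ 0.037. Lower in slow stages.

```bash
python3 -m crank '{"delta_pos":[[0,0,-0.005],[0,0,-0.012],[0,0,-0.02],[0,0,-0.027],[0,0,-0.033],[0,0,-0.038],[0,0,-0.041],[0,0,-0.043],[0,0,-0.044],[0,0,-0.044]],"turn":[0,0,0,0,0,0,0,0,0,0],"fingers":[-1,-1,-1,-1,-1,-1,-1,-1,-1,-1]}' 8
python3 -m crank '{"delta_pos":[[0,0,-0.0005],[0,0,-0.001],[0,0,-0.0015],[0,0,-0.002],[0,0,-0.0025],[0,0,-0.003],[0,0,-0.0035],[0,0,-0.004],[0,0,-0.0045],[0,0,-0.0045]],"turn":[0,0,0,0,0,0,0,0,0,0],"fingers":[-1,-1,-1,-1,-1,-1,-1,-1,-1,-1]}' 8
```

```text
time: 16.93
tool_pos: [0.5804, 0.1209, 0.0426]
tcp_rot: [[0.0, 0.99, -0.138], [0.0, -0.138, -0.99], [-1.0, 0.0, -0.0]]
ft_force: [-0.1, -0.1, -2.1]
finger_gap: 0.0617
time: 17.77
tool_pos: [0.5803, 0.1209, 0.0381]
tcp_rot: [[-0.0, 0.99, -0.138], [0.0, -0.138, -0.99], [-1.0, -0.0, 0.0]]
ft_force: [0.1, -0.9, -1.3]
finger_gap: 0.0615
```

```bash
python3 -m crank '{"delta_pos":[[0,0,-0.0002],[0,0,-0.0004],[0,0,-0.0006],[0,0,-0.0008],[0,0,-0.001],[0,0,-0.0012],[0,0,-0.0012],[0,0,-0.0012],[0,0,-0.0012],[0,0,-0.0012]],"turn":[0,0,0,0,0,0,0,0,0,0],"fingers":[-1,-1,-1,-1,-1,-1,-1,-1,-1,-1]}' 8; python3 -c "
from bench import bot
for i in range(4): bot.get_image('wrist');print(bot.get_obs()['ft_force'][2],bot.get_obs()['tool_pos'])"
```

```text
time: 18.6
tool_pos: [0.5804, 0.1209, 0.037]
tcp_rot: [[-0.0, 0.99, -0.138], [-0.0, -0.138, -0.99], [-1.0, -0.0, 0.0]]
ft_force: [0.4, 0.2, -1.0]
finger_gap: 0.0613
-2.435125132791012 [0.58041445 0.12091297 0.03703923]
-0.40540321751517383 [0.58038529 0.12092767 0.03703418]
-1.8456692877159193 [0.58036483 0.12091802 0.03700309]
-1.934718478061873 [0.58039697 0.12092179 0.03705031]
```

No contact yet (load still ≈ −1.7 N). Continue in small steps.

```bash
python3 -m crank '{"delta_pos":[[0,0,-0.0001],[0,0,-0.0002],[0,0,-0.0003],[0,0,-0.0004],[0,0,-0.0005],[0,0,-0.0006],[0,0,-0.0006],[0,0,-0.0006],[0,0,-0.0006],[0,0,-0.0006]],"turn":[0,0,0,0,0,0,0,0,0,0],"fingers":[-1,-1,-1,-1,-1,-1,-1,-1,-1,-1]}' 8; python3 -c "
from bench import bot
for i in range(4): bot.get_image('wrist');print(bot.get_obs()['ft_force'][2],bot.get_obs()['tool_pos'])"
```

```text
time: 19.63
tool_pos: [0.5804, 0.1209, 0.0366]
tcp_rot: [[0.0, 0.99, -0.138], [-0.0, -0.138, -0.99], [-1.0, 0.0, 0.0]]
ft_force: [-2.4, 0.5, 4.7]
finger_gap: 0.0618
3.7907556537391267 [0.58040769 0.1209276  0.03665789]
4.999530398096833 [0.58040999 0.12092826 0.03662093]
5.177786408666991 [0.58042379 0.12090863 0.03664925]
6.222459755396151 [0.58045274 0.12093287 0.03664277]
```

```bash
python3 -m crank '{"delta_pos":[[0,0,-0.0001],[0,0,-0.0002],[0,0,-0.0003],[0,0,-0.0004],[0,0,-0.0005],[0,0,-0.0005],[0,0,-0.0005],[0,0,-0.0005],[0,0,-0.0005],[0,0,-0.0005]],"turn":[0,0,0,0,0,0,0,0,0,0],"fingers":[-1,-1,-1,-1,-1,-1,-1,-1,-1,-1]}' 8; python3 -c "
from bench import bot
for i in range(4): bot.get_image('wrist');print(bot.get_obs()['ft_force'][2],bot.get_obs()['tool_pos'])"
```

```text
time: 20.67
tool_pos: [0.5805, 0.1209, 0.0366]
tcp_rot: [[0.0, 0.99, -0.138], [-0.0, -0.138, -0.99], [-1.0, 0.0, -0.0]]
ft_force: [-4.5, -1.7, 9.2]
finger_gap: 0.0614
8.238635185507126 [0.58046616 0.12094692 0.03654655]
8.906940426376675 [0.58047612 0.12093215 0.03655733]
8.94366633091953 [0.58045116 0.12096962 0.03654739]
8.849198558509471 [0.58044038 0.12094472 0.03655346]
```

Contact came at TCP z 0.0366, as predicted, with ~10 N on the mat. I back the target up 0.8 mm to relieve it, then open slowly.

```bash
python3 -m crank '{"delta_pos":[[0,0,0.0002],[0,0,0.0004],[0,0,0.0006],[0,0,0.0008],[0,0,0.0008],[0,0,0.0008],[0,0,0.0008],[0,0,0.0008],[0,0,0.0008],[0,0,0.0008]],"turn":[0,0,0,0,0,0,0,0,0,0],"fingers":[-1,-1,-1,-1,-1,-1,-1,-1,-1,-1]}' 8
python3 -m crank '{"delta_pos":[[0,0,0],[0,0,0],[0,0,0],[0,0,0],[0,0,0],[0,0,0],[0,0,0],[0,0,0],[0,0,0],[0,0,0]],"turn":[0,0,0,0,0,0,0,0,0,0],"fingers":[0.4,0.42,0.44,0.46,0.48,0.5,0.52,0.54,0.56,0.6]}' 5
python3 g.py w10
```

```text
time: 21.7
tool_pos: [0.5804, 0.1209, 0.0367]
tcp_rot: [[0.0, 0.99, -0.138], [0.0, -0.138, -0.99], [-1.0, 0.0, -0.0]]
ft_force: [-0.5, 0.4, 2.6]
finger_gap: 0.0621
time: 22.53
tool_pos: [0.5804, 0.1209, 0.0367]
tcp_rot: [[0.0, 0.99, -0.138], [-0.0, -0.138, -0.99], [-1.0, 0.0, 0.0]]
ft_force: [-0.3, 0.0, -0.9]
finger_gap: 0.0703
[0.5804 0.1209 0.0367] 0.1339194032667015 [ 0.9904 -0.1383  0.    ]
[(array([255.6, 261.1]), [177, 194, 159, 112, 13036]), (array([255.9, 360.7]), [184, 343, 145, 40, 4806])]
```

View pics/w10.png

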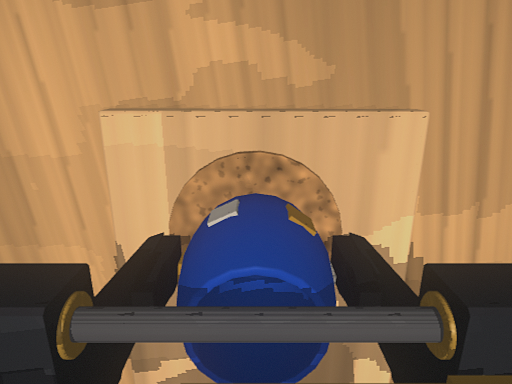

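The glass is standing and released, upright and centred. Open fully and retreat straight up.

```bash
python3 -m crank '{"delta_pos":[[0,0,0],[0,0,0],[0,0,0],[0,0,0],[0,0,0.005],[0,0,0.012],[0,0,0.022],[0,0,0.035],[0,0,0.05],[0,0,0.07]],"turn":[0,0,0,0,0,0,0,0,0,0],"fingers":[0.7,0.8,0.9,1,1,1,1,1,1,1]}' 8
python3 -m crank '{"delta_pos":[[0,0,0.02],[0,0,0.05],[0,0,0.08],[0,0,0.1],[-0.01,0,0.1],[-0.03,0,0.1],[-0.05,0,0.1],[-0.05,0,0.1],[-0.05,0,0.1],[-0.05,0,0.1]],"turn":[0,0,0,0,0,0,0,0,0,0],"fingers":[1,1,1,1,1,1,1,1,1,1]}' 8
python3 -m crank '{"delta_pos":[[-0.02,-0.03,0],[-0.05,-0.06,0],[-0.08,-0.09,0],[-0.11,-0.12,0],[-0.14,-0.15,0],[-0.15,-0.18,0],[-0.15,-0.2,0],[-0.15,-0.2,0],[-0.15,-0.2,0],[-0.15,-0.2,0]],"turn":[0,0,0,0,0,0,0,0,0,0],"fingers":[1,1,1,1,1,1,1,1,1,1]}' 8
python3 - <<'E'
from h import *
for n in('side','top'):cv2.imwrite(f'pics/{n}11.png',bot.get_image(n)[:,:,::-1])
E
```

```text
time: 23.47
tool_pos: [0.58, 0.1209, 0.1078]
tcp_rot: [[-0.001, 0.99, -0.138], [0.0, -0.138, -0.99], [-1.0, -0.001, 0.0]]
ft_force: [0.2, -1.0, -0.6]
finger_gap: 0.0879
time: 24.3
tool_pos: [0.5313, 0.1209, 0.208]
tcp_rot: [[0.002, 0.99, -0.138], [-0.0, -0.138, -0.99], [-1.0, 0.002, -0.0]]
ft_force: [-0.1, 0.6, -0.1]
finger_gap: 0.0883
time: 25.13
tool_pos: [0.3809, -0.0789, 0.207]
tcp_rot: [[0.0, 0.99, -0.139], [0.0, -0.139, -0.99], [-1.0, 0.0, -0.0]]
ft_force: [-0.7, 0.3, 0.2]
finger_gap: 0.0882
```

View pics/top11.png

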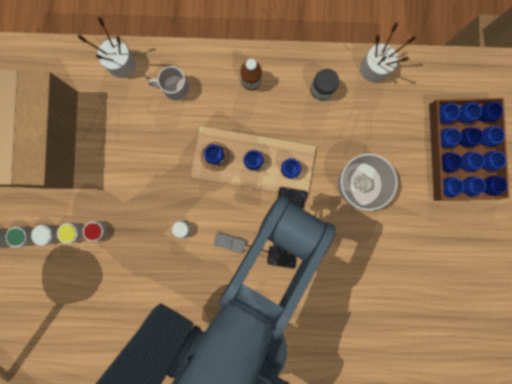

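View pics/side11.png

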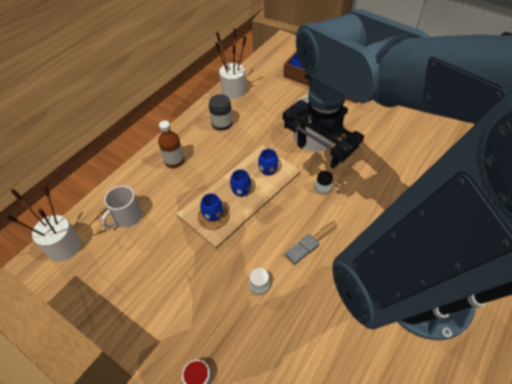

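Glass stands on the mat at (214,155) top and (211,207) side, ball in the bucket at (366,182), the other glasses at their old pixels. A last numeric check, then I hand in.

Run:
```python
from h import *
np.set_printoptions(precision=4,suppress=True)
T=cam('top');S=cam('side');R={}
for n in('top','side'):
    h=hsv(cv2.imread(f'pics/{n}11.png')[:,:,::-1].copy());R[n]=[(b[1][0]+(b[1][2]-1)/2,b[1][1]+(b[1][3]-1)/2,b[1]) for b in blobs((h[...,0]>105)&(h[...,0]<130)&(h[...,1]>140),150)];print(n,R[n])
g=min(R['top'],key=lambda b:b[0]);s=min(R['side'],key=lambda b:b[0])
p,e=tri(ray(T,g[:2]),ray(S,s[:2]));print('glass',p,e,'dist to mat',np.linalg.norm(p[:2]-[.580,.121]))
o=bot.get_obs();print(o['time'],abs(o['dq']).max(),o['ft_force'])
bot.job_done()
```

```text
top [(470.5, 112.0, [440, 102, 62, 21, 1027]), (472.0, 136.5, [441, 127, 63, 20, 972]), (213.5, 154.0, [205, 145, 18, 19, 266]), (253.5, 159.5, [245, 151, 18, 18, 251]), (473.5, 161.5, [443, 152, 62, 20, 963]), (290.5, 168.0, [282, 160, 18, 17, 250]), (474.5, 186.0, [444, 177, 62, 19, 951])]
side [(267.5, 161.5, [259, 150, 18, 24, 306]), (240.0, 183.0, [231, 171, 19, 25, 328]), (211.0, 207.0, [201, 195, 21, 25, 373])]
glass [0.5828 0.1218 0.0545] [0.0002287529002253674, 0.00022875290022540833] dist to mat 0.002970382906926067
25.2333 0.2737323911201747 [-0.3542 -0.6601  0.6126]
the job is handed in; nothing more can be done
```

The paper ball is in the bucket and the blue glass stands upright and released on the cork mat. I handed the job in at 25.2 s of the 58 s allowed. `job_done` gives no verdict, so the result rests on my own checks.

- **Glass position:** two-view triangulation puts its axis about 3 mm from the mat's centre (limit 20 mm). The centre of its outline is at z ≈ 0.055 m; a glass standing on the 20 mm mat has its belly at 0.056 m.
- **Forces:** I gripped the glass with 8 N commanded. Set-down peaked at about 10–11 N by the wrist reading, against the 20 N limit. That is a bit more than the lightest touch I aimed for, so I eased off before opening the fingers.
- **Ball:** the top view shows it inside the bucket, fingers well clear.
- **Bystander glasses:** both show the same top and side pixel boxes as at the start.
- **Arm:** it was nearly at rest and clear of everything at hand-in.

One disagreement: the board and mat heights came out 5–20 mm low when triangulated between the top and side cameras. I relied instead on the wrist view of the mat, which gave 17–20 mm, and glass contact at tool height 0.0366 m confirmed the 20 mm mat top.

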